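Free the draining stand and set the bento on it to drain

TASK

Take the dry tongs off the sloping draining stand and lay them level in the notches of both uprights of the wooden tongs rest. Then take the washed bento as it stands, mouth down, and set it on the stand's two sloping rails, crosswise and about centred, with its lower long side against the red stops: bring it down at the slope of the rails, and let go only once it lies flat on both. Leave the other things where they are.

Things in the scene. Friction and masses are not known exactly. Their poses are not given: they have to be found in the camera images.
- slope: Rail plane of the draining stand. Two white rails, 10 mm wide, centres at y = +-50 mm, slope at 30 degrees, x = -15 to 100 mm. Origin midway between them, on their top faces, at the red stops' uphill faces, 75 mm above the table. x points uphill along the rails, y level across them, z square to the rail plane, up and out. Each red stop (x = -8 to 0, 10 mm wide) stands 16 mm above its rail.
- stand: The whole draining stand, fixed to the table: green drip tray 150 x 150 x 10 mm with four thin white legs carrying the rails (see slope); origin under the tray's centre, on the table; x is the rails' uphill direction seen from above. Between the rails it is open down to the tray but for a thin cross bar at the top end, 95 mm uphill of the stops, not above the rails. Top of the rails 125 mm above the table.
- rest_cradle (a point): Middle of the fixed wooden tongs rest, midway between its two uprights, at the height of the notch floors, 60 mm above the table. z up. Uprights at y = +-45 mm, 10 mm thick along y, 52 mm wide along x; the notch in the top of each is 40 mm wide along x, cheeks 12 mm high. Tongs lie along y. Open between the uprights down to the base board (70 x 130 mm, 10 mm high).
- tongs_mid (a point): Centre (half-way up) of the closed stainless tongs, one rigid piece, about 110 g: 200 mm long along y, 30 mm wide along x (two parallel arms), 16 mm high along z; round hinge at one end, dark tips at the other. Centre of mass within 10 mm of here. At first they lie across the stand's rails by the red stops, z square to the rail plane. Either end may point either way in the rest.
- bento_mid (a point): Centre (half-way up) of the slim yellow bento, about 160 g, upside down on the table (mouth down, closed floor on top): 56 mm wide along x, where it is gripped, 170 mm long along y (188 mm over the white end clips), 48 mm high along z (up). Stiff 4 mm walls. In place on the stand this point is 28 mm uphill of the stops, 24 mm above the rail plane; either way round.
- mould_mid (a point): Bystander: pink plastic egg mould shaped like a bear's head, 63 mm across, 36 mm high; its centre.
- dish_mid (a point): Bystander: small blue dish, 80 mm across, 18 mm high; its centre.
- bowl_mid (a point): Bystander: white ceramic rice bowl, 112 mm across, 58 mm high; its centre.
- grinder_mid (a point): Bystander: amber glass spice grinder with a black turning knob on top, 48 mm across, 94 mm high; its centre.
- cup_mid (a point): Bystander: blue cup, 72 mm across, 75 mm high; its centre.
- jar_mid (a point): Bystander: terracotta-coloured jar with a pale label and white cap, 64 mm across, 85 mm high; its centre.
- lid_mid (a point): Bystander: the bento's white lid with a light grey panel, lying flat, 60 x 176 mm, 9 mm high; its centre.

How it is judged:
On the way, in this order (a step that is already met when the one before it is completed fails the run):
1. the tongs lie level in both notches of the rest (z of tongs_mid in the frame of rest_cradle between 0.002 and 0.014 m and x of tongs_mid in the frame of rest_cradle between -0.009 and 0.009 m and y of tongs_mid in the frame of rest_cradle between -0.03 and 0.03 m and angle between the y axis of tongs_mid and the y axis of rest_cradle, either way round below 0.14 rad and angle between the z axis of tongs_mid and the z axis of rest_cradle, either way round below 0.12 rad), for 0.2 s.
2. the bento lies flat on both rails, crosswise, while still held by the gripper (set down, not dropped) (z of bento_mid in the frame of slope between 0.018 and 0.03 m and x of bento_mid in the frame of slope between 0.022 and 0.042 m and y of bento_mid in the frame of slope between -0.025 and 0.025 m and angle between the z axis of bento_mid and the z axis of slope, either way round below 0.1 rad and angle between the y axis of bento_mid and the y axis of slope, either way round below 0.12 rad and angle between bento_mid's own z axis and vertical below 0.8 rad and contact force between the fingers and bento above 0.5 N), for 0.1 s.
At the end, for the whole second after the job is handed in: At rest: tongs in both notches (9 mm across, 30 mm along, 0.12 rad of level, 0.14 rad of the rest's direction); bento mouth down on both rails, centre 18-30 mm above them, 22-42 mm uphill of the stops, 25 mm of the middle, flat to 0.10 rad, crosswise to 0.12 rad (all of step 1 and z of bento_mid in the frame of slope between 0.018 and 0.03 m and x of bento_mid in the frame of slope between 0.022 and 0.042 m and y of bento_mid in the frame of slope between -0.025 and 0.025 m and angle between the z axis of bento_mid and the z axis of slope, either way round below 0.1 rad and angle between the y axis of bento_mid and the y axis of slope, either way round below 0.12 rad and angle between bento_mid's own z axis and vertical below 0.8 rad and linear speed of each of tongs, bento below 0.02 m/s); the robot touches nothing.
It fails at once if a bystander (mould, dish, bowl, grinder, cup, jar or lid) is pushed more than 30 mm (distance of any of mould_mid, dish_mid, bowl_mid, grinder_mid, cup_mid, jar_mid, lid_mid from where it was at the start of the episode above 0.03 m).
It also fails if it takes over 51 s, if anything falls off the work surface, if the arm or the gripper's body presses on something with over 40 N, if the wrist force passes 120 N, or if a joint passes its speed limit or range.

ROBOT

A 7-joint arm with a two-finger parallel gripper is mounted at the origin on the work surface. World frame = base frame: x ahead of the robot, y to its left, z up, the work surface at z = 0. Lengths are in m, angles in rad, forces in N, time in s.
With the tool pointing down it reaches from about 0.35 to 0.9 m from the base axis. Payload 8.1 kg.
Tool frame: the origin (TCP) lies where the fingers leave the gripper's body, on its centre line; the fingertips stand 66 mm ahead of it and the grasp point (between the pads) lies 47 mm ahead of it (arm.tip_reach is the distance from the TCP to the fingertips, in m); z points along the fingers, y is the direction in which the jaws open and shut (so a half turn about z gives the same grasp; the last joint's range is limited). The gripper opens to 92 mm and grips with 3 to 60 N. Pads are 19 mm wide; open, the fingers measure 130 mm over their backs; the gripper's body (75 mm by 190 mm) begins 47 mm behind the grasp point.
Start: joints at [-1.339, 0.434, 0.025, 1.573, -0.012, 1.134, -0.075], TCP at [0.205, 0.59, 0.292] pointing down, gripper open.
Joint ranges: [-2.62, 2.62], [-0.44, 2.09], [-1.27, 1.32], [0.08, 2.57], [-1.32, 4.46], [0.12, 2], [-2.74, 2.74]. Speed limits (rad/s): [2.22, 2.22, 3.01, 3.01, 3.14, 3.14, 3.14].

INTERFACE

Orientations are given as a rotation vector (axis times angle).
In Python, from cell import arm gives the robot as it stands.
- The arm moves only by the tool carry_out, never from a script. Its argument "plan" is a list of rows, each a list of 5 numbers: the shift along the world's x, y, z in cm, then the turn about the world's z in rad, then the finger opening in cm, from 0 to 9.18. In form: [[tx, ty, tz, spin, fingers], ...]. A call has 1 to 20 rows; each row is the pose to reach, as a shift and turn from the pose measured when the call began; what a row does not reach only later rows make up. A row lasts 1/10 s, in which the tool goes at most 50 mm and 8.59 degrees, less where a joint would pass 70% of its speed; a pose out of reach is approached as far as the arm can. A call with a gripper value outside its range is refused whole. The fingers move at their own pace and stop on an object; "squeeze" is the grip in N (left out, the last holds). Time passes only in rows, so rows that repeat a pose let the fingers close. It gives the time, the measured TCP pose, the force and the opening at its end, in the units of the state.
- arm.observe(): the state, without advancing time (a new reading comes with each control period).
- arm.get_image(name): name is "scene" or "top" or "wrist"; returns (picture, depth): 420x560x3 uint8, red, green, blue; 420x560 float32, m along the optical axis (not along the pixel's ray), 0 where there is no reading.
- arm.get_calibration(name): a dict with "intrinsics" (3x3 intrinsics, pixels), "rvec" (rotation vector, rad) and "tvec" (3), from world to camera coordinates, as OpenCV has them; the wrist camera has in their place "tool_from_camera" (4x4, takes a point from camera to tool coordinates, whose origin is the TCP and whose axes are the flange's). Camera axes: x right, y down, z forward; pixel columns grow to the right and rows downward; lengths in m; the calibration is good to about 2 mm. A picture is of the moment at which its call begins: read the wrist's pose just before it. get_calibration takes no time and is no camera call.
- arm.sign_off(): hands the job in, once; it reports no verdict.
The state is a dict: "clock": time; "joints": joint angles; "dq": joint speeds; "joint_efforts": joint torques, N m; "position": TCP position; "ee_rot": TCP orientation; "force": force on the tool from outside, world axes, zero at the start; "ft_torque": the same for the moment, N m; "width": opening from 0.0 (shut) to 1.0 (fully open).
Only numpy, scipy, OpenCV 4.12 (cv2) and the standard library are available. Lean on these libraries where they do the work, as an engineer would, in place of code of your own. Each camera call takes 0.05 s, during which the arm holds its last target. There are 200 camera calls.

## Working session

There is one attempt and no reset: what is moved stays moved. The work goes in short steps, Python scripts to look and compute and a tool call to move; the robot and the scene stay as the last step left them, time stands still between calls to the robot, and variables do not carry over. Pictures are saved under pics/ and viewed, about 8 in all and at most 12, crops included, and the job is handed in when it is done.

Besides the shell and the picture viewer there is one more tool, called by a JSON object that holds its "op" and its "data", one argument or row to a line. carry_out: Moves the arm, as the interface text tells. Its arguments: {"type":"object","properties":{"plan":{"type":"array"},"squeeze":{"type":"number"}},"required":["plan"]}

```bash
mkdir -p pics; ls; cat > h.py <<'E'
import numpy as np,cv2
from cell import arm
R=lambda v:cv2.Rodrigues(np.array(v,float))[0]
def cam(n):
    c=arm.get_calibration(n);K=np.array(c["intrinsics"])
    if n!="wrist":
        r=R(c["rvec"]);return K,r.T,-r.T@np.ravel(c["tvec"])
    s=arm.observe();T=np.array(c["tool_from_camera"]);r=R(s["ee_rot"])
    return K,r@T[:3,:3],r@T[:3,3]+np.array(s["position"])
def grab(n,save=None):
    K,r,o=cam(n);im,d=arm.get_image(n)
    v,u=np.mgrid[:420,:560]
    rays=np.stack([(u-K[0,2])/K[0,0],(v-K[1,2])/K[1,1],np.ones_like(u,float)],-1)
    P=(rays*d[...,None])@r.T+o; P[d==0]=np.nan
    if save: cv2.imwrite(f"pics/{save}.png",im[...,::-1])
    return im,P
E
python3 - <<'E'
from h import *
for n in("top","scene"):
    im,P=grab(n,n+"0"); np.savez(n+"0.npz",im=im,P=P)
    K,r,o=cam(n);print(n,o.round(3),r[:,2].round(2),np.nanmin(P,(0,1)),np.nanmax(P,(0,1)))
s=arm.observe();print(s["ee_rot"],s["clock"],s["width"],s["force"],arm.tip_reach)
E
```

```text
pics
top [0.373 0.017 1.393] [ 0.15 -0.02 -0.99] [-0.22843226 -1.46041238 -0.77613209] [1.24035951 1.33273294 0.74692619]
scene [0.964 0.513 0.985] [-0.33 -0.48 -0.81] [-1.20171868 -2.38458871 -0.77814263] [1.23585271 0.73239581 0.6139842 ]
[-5.23563974e-01 -3.09754079e+00  2.25607030e-03] 0.1 0.9953838313176476 [ 1.32685916  0.62070143 -0.44596959] 0.0655
```

View pics/top0.png

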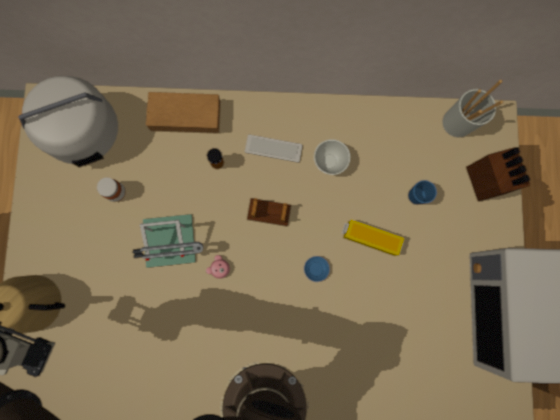

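View pics/scene0.png

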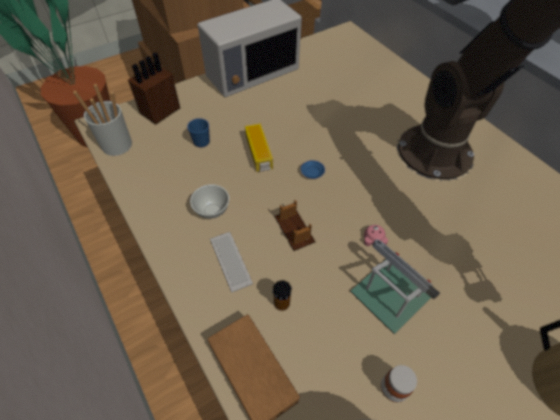

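```bash
python3 - <<'E'
from h import *
d=np.load("top0.npz");im=d["im"];P=d["P"]
hsv=cv2.cvtColor(im,cv2.COLOR_RGB2HSV);H,S,V=[hsv[...,i].astype(int) for i in range(3)]
x,y,z=P[...,0],P[...,1],P[...,2]
def rect(n,m):
    q=P[m];q=q[~np.isnan(q[:,0])]
    r=cv2.minAreaRect(q[:,:2].astype(np.float32))
    print(n,len(q),"c",np.round(r[0],4),"sz",np.round(r[1],3),"ang",round(r[2],1),"zmed",np.median(q[:,2]).round(3),"z5/95",np.percentile(q[:,2],[5,95]).round(3))
    return q
v,u=np.mgrid[:420,:560]
box=lambda a,b,c,e:(u>=a)&(u<=b)&(v>=c)&(v<=e)
print("table z",np.nanmedian(z[box(300,400,180,210)]))
st=box(125,215,205,280)
rect("tray",st&(H>60)&(H<95)&(S>60)&(z<.03)&(z>0))
b=box(335,415,210,265)
rect("bento yellow top",b&(H>18)&(H<35)&(S>150)&(z>.038))
rect("bento all",b&(z>.03))
rs=box(240,300,190,235)
rect("rest base",rs&(z>.004)); rect("rest high",rs&(z>.063));rect("rest notch",rs&(z>.05)&(z<.065))
red=st&((H<8)|(H>172))&(S>110)&(z>.05)&(u<205); rect("red",red); print(np.argwhere(red)[:,::-1].tolist()[:30])
white=st&(S<60)&(V>120)
rect("white",white&(z>.06))
q=rect("stand high",st&(z>.06))
rect("pink",box(200,235,250,285)&(z>.015))
np.savetxt("q.txt",q,fmt="%.4f")
w=np.hstack([im[200:285,120:240][...,::-1],im[170:255,225:345][...,::-1]])
cv2.imwrite("pics/crop.png",cv2.resize(w,None,fx=3.3,fy=3.3,interpolation=cv2.INTER_CUBIC))
E
```

```text
table z 0.0007077703824317494
tray 513 c [0.4805 0.3016] sz [0.139 0.133] ang 7.9 zmed 0.01 z5/95 [0.006 0.015]
bento yellow top 1069 c [ 0.505  -0.3185] sz [0.17  0.058] ang 72.0 zmed 0.049 z5/95 [0.044 0.053]
bento all 1141 c [ 0.5051 -0.3183] sz [0.181 0.058] ang 72.0 zmed 0.049 z5/95 [0.04  0.053]
rest base 1176 c [ 0.576  -0.0023] sz [0.142 0.188] ang 1.7 zmed 0.01 z5/95 [0.004 0.062]
rest high 50 c [0.5772 0.0014] sz [0.099 0.052] ang 82.2 zmed 0.07 z5/95 [0.063 0.078]
rest notch 90 c [0.5748 0.0016] sz [0.1   0.047] ang 82.2 zmed 0.061 z5/95 [0.055 0.064]
red 10 c [0.4234 0.2967] sz [0.006 0.105] ang 6.8 zmed 0.088 z5/95 [0.083 0.092]
[[181, 255], [182, 255], [183, 255], [181, 256], [182, 256], [147, 258], [146, 259], [147, 259], [148, 259], [147, 260]]
white 259 c [0.4832 0.2951] sz [0.092 0.154] ang 14.0 zmed 0.115 z5/95 [0.083 0.125]
stand high 945 c [0.4738 0.2918] sz [0.102 0.199] ang 8.2 zmed 0.098 z5/95 [0.081 0.122]
pink 362 c [0.4062 0.1593] sz [0.091 0.067] ang 77.3 zmed 0.029 z5/95 [0.019 0.037]
```

View pics/crop.png

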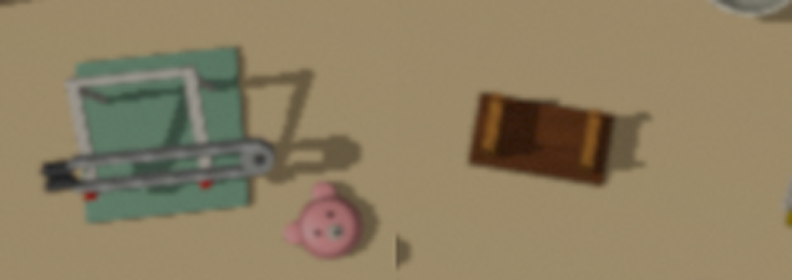

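{"op": "carry_out", "data": {
  "plan": [
    [24,-30.2,0,-1.1,9.1],
    [24,-30.2,0,-1.1,9.1],
    [24,-30.2,0,-1.1,9.1],
    [24,-30.2,0,-1.1,9.1],
    [24,-30.2,0,-1.1,9.1],
    [24,-30.2,0,-1.1,9.1],
    [24,-30.2,0,-1.1,9.1],
    [24,-30.2,0,-1.1,9.1],
    [24,-30.2,0,-1.1,9.1],
    [24,-30.2,0,-1.1,9.1],
    [24,-30.2,0,-1.1,9.1],
    [24,-30.2,0,-1.1,9.1],
    [24,-30.2,0,-1.1,9.1]
  ]
}}

```text
clock: 1.4
position: [0.4446, 0.2889, 0.2914]
ee_rot: [-2.062, -2.369, 0.002]
force: [-1.1, -0.0, 0.4]
width: 0.994
```

```bash
cat >> h.py <<'E'
def pose():
    s=arm.observe();r=R(s["ee_rot"])
    print("t",round(s["clock"],2),"pos",np.round(np.array(s["position"])*1000,1),"yaw_y",round(np.degrees(np.arctan2(r[1,1],r[0,1])),2),"zt",r[:,2].round(3),"w",round(s["width"]*91.8,1),"F",np.round(s["force"],1),"q",np.round(s["joints"],2))
E
python3 - <<'E'
from h import *
pose();im,P=grab("wrist","w1");np.savez("w1.npz",im=im,P=P);print(cam("wrist"))
E
```

```text
t 1.4 pos [444.6 288.9 291.4] yaw_y 7.92 zt [-0.002 -0.    -1.   ] w 91.3 F [-1.1 -0.   0.4] q [-0.97  0.29  0.37  1.83 -0.12  1.05 -0.41]
(array([[315.36022385,   0.        , 282.65088072],
       [  0.        , 315.36022385, 213.43856528],
       [  0.        ,   0.        ,   1.        ]]), array([[ 0.99073   ,  0.130272  ,  0.03851332],
       [ 0.13583971, -0.94736199, -0.28991867],
       [-0.00128223,  0.29246276, -0.95627605]]), array([0.43361576, 0.36909913, 0.38395293]))
```

View pics/w1.png

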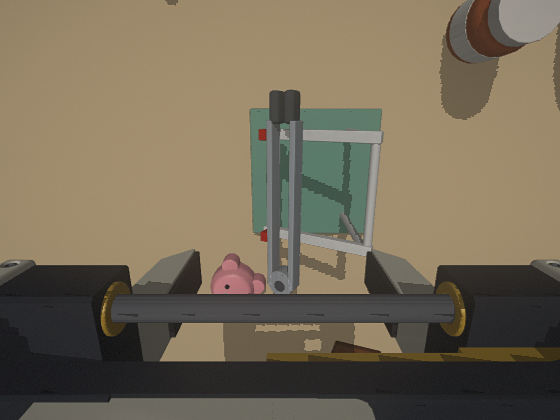

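```bash
python3 - <<'E'
from h import *
d=np.load("w1.npz");im=d["im"];P=d["P"]
hsv=cv2.cvtColor(im,cv2.COLOR_RGB2HSV);H,S,V=[hsv[...,i].astype(int) for i in range(3)]
x,y,z=P[...,0],P[...,1],P[...,2];v,u=np.mgrid[:420,:560]
st=(u>225)&(u<390)&(v>85)&(v<258)
red=st&((H<8)|(H>172))&(S>150)&(z>.05)
n,l,s,c=cv2.connectedComponentsWithStats(red.astype(np.uint8))
for i in range(1,n):
    if s[i,4]>8: print("red",s[i],np.nanmean(P[l==i],0).round(4),"z",np.nanmin(z[l==i]).round(4),np.nanmax(z[l==i]).round(4),"xmax",np.nanmax(x[l==i]).round(4))
tr=P[st&(H>60)&(H<95)&(S>60)&(z<.02)]
r=cv2.minAreaRect(tr[:,:2].astype(np.float32));print("tray",r,np.median(tr[:,2]),cv2.boxPoints(r).round(4).tolist())
t=(u>262)&(u<306)&(v>90)&(v<290)&(z>.07)&(z<.13)&~red
q=P[t];r=cv2.minAreaRect(q[:,:2].astype(np.float32));print("tongs",r,len(q),np.percentile(q[:,2],[1,5,50,95,99]))
for a in (-.12,-.10,-.06,-.03,0,.03,.06):  # profile at offsets along stand y
    e=np.array([np.cos(.135),np.sin(.135)]);f=np.array([-e[1],e[0]])
    o=np.array([.4446,.2889]);w=(q[:,:2]-o)@f;k=abs(w-a)<.004
    if k.sum()>3: print(a,"u range",((q[k,:2]-o)@e).min().round(4),((q[k,:2]-o)@e).max().round(4),"z",q[k,2].min().round(4),q[k,2].max().round(4))
wh=st&(S<50)&(V>150)&(z>.07)&(u>306)
for nm,m in(("railL",wh&(v<150)&(u<368)),("railR",wh&(v>225)&(u<360)),("bar",wh&(v>155)&(v<225))):
    p=P[m];L=cv2.fitLine(p.astype(np.float32),cv2.DIST_HUBER,0,.01,.01).ravel();print(nm,len(p),L.round(4),"yaw",np.degrees(np.arctan2(L[1],L[0])).round(2))
E
```

```text
red [259 129   7  11  76] [0.4164 0.3519 0.0872] z 0.0848 0.0897 xmax 0.4197
red [261 229   6  13  65] [0.4297 0.2535 0.0863] z 0.0785 0.0893 xmax 0.4327
tray ((0.47865596413612366, 0.309707373380661), (0.14762558043003082, 0.14794349670410156), 7.717048168182373) 0.010031266173486902 [[0.39559999108314514, 0.37310001254081726], [0.4153999984264374, 0.226500004529953], [0.5616999864578247, 0.24629999697208405], [0.5418999791145325, 0.3928999900817871]]
tongs ((0.4436621367931366, 0.2950231730937958), (0.042568497359752655, 0.1940738409757614), 9.000880241394043) 5762 [0.07843135 0.08046915 0.09288976 0.10321943 0.10414378]
-0.06 u range -0.0165 0.0163 z 0.0771 0.1048
-0.03 u range -0.0206 0.022 z 0.0708 0.1048
0 u range -0.0158 0.0163 z 0.0778 0.1042
0.03 u range -0.0153 0.0167 z 0.0786 0.1046
0.06 u range -0.0186 0.0196 z 0.0774 0.1049
railL 661 [0.8596 0.118  0.4971 0.4812 0.3606 0.1067] yaw 7.82
railR 483 [0.857  0.1119 0.503  0.4959 0.2618 0.1074] yaw 7.44
bar 354 [-0.1325  0.9912  0.001   0.5163  0.3208  0.122 ] yaw 97.62
```

{"op": "carry_out", "data": {
  "plan": [
    [0,0.4,-4,0,9.1],
    [0,0.4,-8,0,9.1],
    [0,0.4,-12,0,9.1],
    [0,0.4,-14,0,7],
    [0,0.4,-15.2,0,5],
    [0,0.4,-15.2,0,4.5],
    [0,0.4,-15.2,0,3],
    [0,0.4,-15.2,0,3],
    [0,0.4,-15.2,0,3],
    [0,0.4,-15.2,0,3],
    [0,0.4,-15.2,0,3],
    [0,0.4,-15.2,0,3]
  ],
  "squeeze": 15
}}

```text
clock: 2.65
position: [0.4448, 0.293, 0.1399]
ee_rot: [-2.062, -2.368, 0.001]
force: [-1.3, -0.3, 5.9]
width: 0.347
```

```bash
python3 -c "
from h import *
pose()"
```

```text
t 2.65 pos [444.8 293.  139.9] yaw_y 7.9 zt [-0.001  0.    -1.   ] w 31.9 F [-1.3 -0.3  5.9] q [-0.91  0.48  0.31  1.98 -0.22  0.71 -0.33]
```

{"op": "carry_out", "data": {
  "plan": [
    [0,0,1,0,3],
    [0,0,3,0,3],
    [0,0,6,0,3],
    [0,0,10,0,3],
    [0,0,13,0,3],
    [0,0,13,0,3],
    [0,0,13,0,3]
  ]
}}

```text
clock: 3.35
position: [0.4448, 0.293, 0.2706]
ee_rot: [-2.062, -2.368, -0.001]
force: [-0.7, -0.2, -1.0]
width: 0.353
```

```bash
python3 - <<'E'
from h import *
pose();im,P=grab("wrist");im2,P2=grab("scene")
np.savez("w2.npz",im=im,P=P)
cv2.imwrite("pics/w2.png",np.hstack([im[60:330,160:420],cv2.resize(im2[160:340,310:480],None,fx=1.5,fy=1.5)])[...,::-1])
E
```

```text
t 3.35 pos [444.8 293.  270.6] yaw_y 7.9 zt [-0.     0.001 -1.   ] w 32.4 F [-0.7 -0.2 -1. ] q [-0.97  0.31  0.37  1.85 -0.13  1.   -0.4 ]
```

View pics/w2.png

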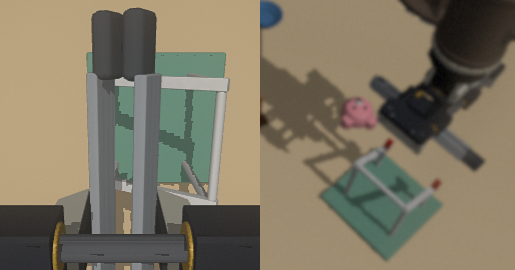

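```bash
python3 - <<'E'
from h import *
d=np.load("w2.npz");P=d["P"]
e=np.array([.9911,.1331]);o=np.array([.4448,.293]);f=np.array([-e[1],e[0]])
for v in(110,150,180,220):
    r=P[v,240:330];k=(r[:,2]>.15)
    a=(r[k,:2]-o)@e;w=(r[k,:2]-o)@f
    print(v,[(round(1000*i,1),round(1000*j,1)) for i,j in zip(a[::5],r[k,2][::5])],"w",w.mean().round(3))
k=(P[...,2]>.17)&(((P[...,:2]-o)@f)>.05);w=((P[...,:2]-o)@f)[k];print(w.max(),P[k][:,2].min())
E
```

```text
110 [(np.float64(-13.5), np.float64(221.3)), (np.float64(-11.2), np.float64(224.2)), (np.float64(-9.0), np.float64(225.8)), (np.float64(-6.9), np.float64(224.5)), (np.float64(-4.9), np.float64(224.3)), (np.float64(-2.8), np.float64(220.3)), (np.float64(-0.7), np.float64(229.3)), (np.float64(1.3), np.float64(231.6)), (np.float64(3.3), np.float64(232.1)), (np.float64(5.2), np.float64(232.7)), (np.float64(7.2), np.float64(232.3)), (np.float64(9.5), np.float64(228.7)), (np.float64(11.8), np.float64(225.5))] w 0.084
150 [(np.float64(-16.2), np.float64(221.2)), (np.float64(-13.9), np.float64(221.9)), (np.float64(-11.7), np.float64(221.4)), (np.float64(-9.6), np.float64(219.6)), (np.float64(-7.5), np.float64(216.7)), (np.float64(-5.4), np.float64(210.9)), (np.float64(5.1), np.float64(233.1)), (np.float64(7.0), np.float64(234.7)), (np.float64(9.0), np.float64(234.4)), (np.float64(11.3), np.float64(231.0)), (np.float64(13.8), np.float64(227.7))] w 0.067
180 [(np.float64(-16.8), np.float64(218.9)), (np.float64(-14.4), np.float64(220.5)), (np.float64(-12.0), np.float64(221.4)), (np.float64(-9.8), np.float64(220.3)), (np.float64(-7.7), np.float64(215.6)), (np.float64(-5.5), np.float64(212.3)), (np.float64(4.8), np.float64(232.9)), (np.float64(6.8), np.float64(235.6)), (np.float64(9.0), np.float64(233.3)), (np.float64(11.2), np.float64(231.7)), (np.float64(14.0), np.float64(225.5))] w 0.054
220 [(np.float64(-16.2), np.float64(220.9)), (np.float64(-13.9), np.float64(221.0)), (np.float64(-11.4), np.float64(221.9)), (np.float64(-9.2), np.float64(219.4)), (np.float64(-7.1), np.float64(213.5)), (np.float64(-4.7), np.float64(209.2)), (np.float64(6.0), np.float64(232.5)), (np.float64(8.1), np.float64(233.8)), (np.float64(10.3), np.float64(232.4)), (np.float64(13.1), np.float64(227.1)), (np.float64(15.9), np.float64(222.1))] w 0.036
0.09978952396578711 0.20900134433999049
```

```bash
python3 - <<'E'
from h import *
for n in("top0","scene0"):
    d=np.load(n+".npz");im=d["im"];P=d["P"]
    hsv=cv2.cvtColor(im,cv2.COLOR_RGB2HSV);H,S,V=[hsv[...,i].astype(int) for i in range(3)]
    z=P[...,2];reg=(abs(P[...,0]-.576)<.1)&(abs(P[...,1])<.1)
    br=reg&((H<18)&(S>140))
    n_,l,s,c=cv2.connectedComponentsWithStats(br.astype(np.uint8));i=1+s[1:,4].argmax();br=l==i
    for nm,m in(("board",br&(z<.025)),("all",br),("up",br&(z>.045)),("cheek",br&(z>.066))):
        q=P[m]
        r=cv2.minAreaRect(q[:,:2].astype(np.float32));print(n,nm,len(q),np.round(r[0],4),np.round(r[1],3),round(r[2],1),np.median(q[:,2]).round(4))
    q=P[br&(z>.045)];k=cv2.kmeans(q[:,:2].astype(np.float32),2,None,(3,50,1e-5),5,cv2.KMEANS_PP_CENTERS)
    a,b=k[2];dd=a-b;print(k[2].mean(0).round(4),"sep",np.linalg.norm(dd).round(3),"dir",np.degrees(np.arctan2(dd[1],dd[0])).round(1))
E
```

```text
top0 board 695 [0.5773 0.002 ] [0.124 0.066] 82.5 0.0105
top0 all 832 [0.5773 0.002 ] [0.124 0.066] 82.5 0.0113
top0 up 123 [0.5763 0.0014] [0.1  0.05] 82.2 0.0615
top0 cheek 26 [0.5763 0.0015] [0.099 0.05 ] 82.2 0.0722
[0.5764 0.0013] sep 0.089 dir 82.2
scene0 board 577 [0.5779 0.0074] [0.122 0.067] 81.3 0.0093
scene0 all 897 [0.5779 0.0074] [0.122 0.067] 81.3 0.0113
scene0 up 190 [0.5808 0.0056] [0.1   0.048] 81.8 0.0577
scene0 cheek 20 [0.5812 0.0084] [0.093 0.048] 81.9 0.0698
[0.5814 0.007 ] sep 0.089 dir 80.3
```

{"op": "carry_out", "data": {
  "plan": [
    [1,-5,0,-0.05,3],
    [2,-10,0,-0.1,3],
    [3,-14.5,0,-0.15,3],
    [4,-19,0,-0.2,3],
    [4.5,-24,0,-0.25,3],
    [5,-29,0,-0.28,3],
    [5.5,-33,0,-0.28,3],
    [5.5,-34.3,0,-0.28,3],
    [5.5,-34.3,0,-0.28,3],
    [5.5,-34.3,0,-0.28,3]
  ]
}}

```text
clock: 4.45
position: [0.4988, -0.0493, 0.2682]
ee_rot: [-2.37, -2.057, 0.005]
force: [-0.1, 0.7, -1.9]
width: 0.352
```

```bash
python3 - <<'E'
from h import *
pose();im,P=grab("wrist","w3");np.savez("w3.npz",im=im,P=P)
hsv=cv2.cvtColor(im,cv2.COLOR_RGB2HSV);H,S,V=[hsv[...,i].astype(int) for i in range(3)]
z=P[...,2];br=(abs(P[...,0]-.578)<.08)&(abs(P[...,1])<.1)&(H<18)&(S>100)&(z<.1)
for nm,m in(("board",br&(z<.02)),("notchfloor",br&(z>.055)&(z<.064)),("cheek",br&(z>.068)&(z<.08))):
    q=P[m]
    if len(q)<5: print(nm,len(q));continue
    r=cv2.minAreaRect(q[:,:2].astype(np.float32));print(nm,len(q),np.round(r[0],4),np.round(r[1],3),round(r[2],1),np.median(q[:,2]).round(4))
q=P[br&(z>.045)];k=cv2.kmeans(q[:,:2].astype(np.float32),2,None,(3,50,1e-5),5,cv2.KMEANS_PP_CENTERS)
a,b=k[2];dd=a-b;print(k[2].round(4),k[2].mean(0).round(4),"sep",np.linalg.norm(dd).round(3),"dir",np.degrees(np.arctan2(dd[1],dd[0])).round(1))
for i in(0,1):
    p=q[k[1].ravel()==i];r=cv2.minAreaRect(p[:,:2].astype(np.float32));print(len(p),np.round(r[0],4),np.round(r[1],3),round(r[2],1))
E
```

```text
t 4.45 pos [498.8 -49.3 268.2] yaw_y -8.11 zt [-0.005  0.    -1.   ] w 32.3 F [-0.1  0.7 -1.9] q [-0.46  0.28  0.57  1.93 -0.18  0.99  0.05]
board 5941 [0.5833 0.0048] [0.129 0.085] 81.9 0.01
notchfloor 1052 [0.5752 0.0057] [0.099 0.051] 82.2 0.06
cheek 346 [0.5761 0.0054] [0.1   0.052] 82.1 0.0719
[[ 0.57   -0.0377]
 [ 0.5823  0.0496]] [0.5761 0.0059] sep 0.088 dir -98.0
772 [ 0.57   -0.0387] [0.01  0.052] 81.7
858 [0.5822 0.0499] [0.01  0.052] 82.2
```

View pics/w3.png

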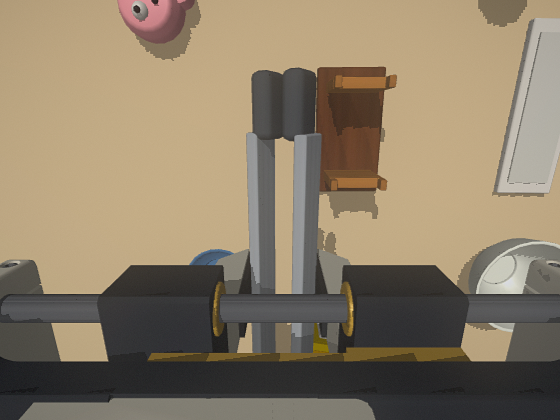

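{"op": "carry_out", "data": {
  "plan": [
    [4,3,0,0,3],
    [7.7,5.5,0,0,3],
    [7.7,5.5,-4,0,3],
    [7.7,5.5,-8,0,3],
    [7.7,5.5,-11,0,3],
    [7.7,5.5,-13,0,3],
    [7.7,5.5,-13.6,0,3],
    [7.7,5.5,-13.9,0,3],
    [7.7,5.5,-13.9,0,3]
  ]
}}

```text
clock: 5.4
position: [0.5763, 0.0071, 0.1298]
ee_rot: [-2.368, -2.06, 0.004]
force: [0.1, -0.3, -0.1]
width: 0.351
```

```bash
python3 - <<'E'
from h import *
pose()
E
```

```text
t 5.4 pos [576.3   7.1 129.8] yaw_y -7.97 zt [-0.004  0.001 -1.   ] w 32.2 F [ 0.1 -0.3 -0.1] q [-0.42  0.57  0.46  1.89 -0.36  0.76  0.09]
```

{"op": "carry_out", "data": {
  "plan": [
    [0,0,-0.2,0,3],
    [0,0,-0.4,0,3],
    [0,0,-0.5,0,3],
    [0,0,-0.5,0,3]
  ],
  "squeeze": 6
}}

```text
clock: 5.8
position: [0.5764, 0.0072, 0.125]
ee_rot: [-2.368, -2.06, 0.003]
force: [-0.4, -0.6, -0.3]
width: 0.359
```

{"op": "carry_out", "data": {
  "plan": [
    [0,0,-0.2,0,3],
    [0,0,-0.4,0,3],
    [0,0,-0.6,0,3],
    [0,0,-0.8,0,3],
    [0,0,-0.8,0,3]
  ]
}}

```text
clock: 6.3
position: [0.5762, 0.0071, 0.1167]
ee_rot: [-2.368, -2.06, 0.004]
force: [1.3, 0.1, 2.6]
width: 0.347
```

```bash
python3 - <<'E'
from h import *
pose();im,P=grab("scene")
cv2.imwrite("pics/s4.png",cv2.resize(im[130:290,210:400],None,fx=3,fy=3,interpolation=cv2.INTER_CUBIC)[...,::-1])
im,P=grab("wrist");np.savez("w4.npz",P=P,im=im)
c,s=np.cos(np.radians(-8)),np.sin(np.radians(-8));e=np.array([c,s]);f=np.array([-s,c]);o=np.array([.5761,.0056])
for v in(110,150,180,220):
    r=P[v,220:350];k=(r[:,2]>.055)
    print(v,[(round(1000*float(i),1),round(1000*float(j),1)) for i,j in zip(((r[k,:2]-o)@e)[::6],r[k,2][::6])],"w",((r[k,:2]-o)@f).mean().round(3))
E
```

```text
t 6.3 pos [576.2   7.1 116.7] yaw_y -7.97 zt [-0.004  0.001 -1.   ] w 31.9 F [1.3 0.1 2.6] q [-0.42  0.59  0.45  1.9  -0.37  0.74  0.1 ]
110 [(-13.8, 75.7), (-11.3, 76.2), (-8.9, 77.5), (-6.5, 77.0), (-4.2, 73.1), (0.7, 78.9), (3.0, 79.0), (5.3, 80.7), (7.6, 80.5), (10.2, 77.4)] w 0.085
150 [(-16.8, 75.2), (-14.2, 77.0), (-11.8, 76.1), (-9.7, 68.6), (6.7, 80.3), (9.1, 80.7), (11.3, 82.6)] w 0.069
180 [(-17.0, 74.5), (-14.3, 75.6), (-11.7, 75.8), (-9.6, 67.3), (6.8, 82.1), (9.3, 82.0), (11.7, 82.3)] w 0.057
220 [(-17.2, 74.4), (-14.1, 77.4), (-11.7, 74.7), (-9.6, 66.5), (7.2, 80.9), (9.6, 82.4), (12.6, 77.9)] w 0.039
```

View pics/s4.png

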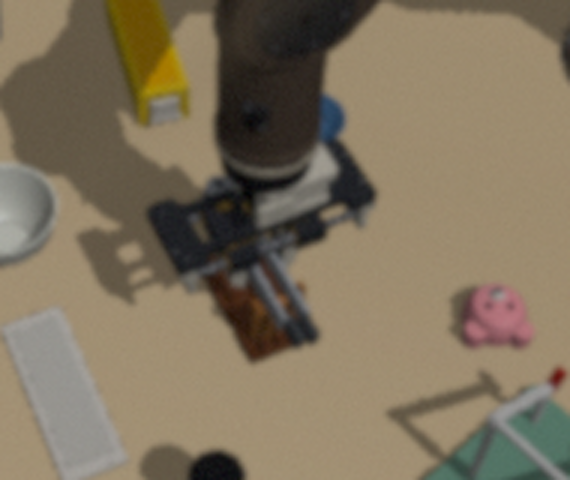

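{"op": "carry_out", "data": {
  "plan": [
    [0,0,-0.2,0,3],
    [0,0,-0.2,0,3.6],
    [0,0,-0.2,0,4],
    [0,0,-0.2,0,5],
    [0,0,-0.2,0,6],
    [0,0,-0.2,0,6],
    [0,0,-0.2,0,6]
  ]
}}

```text
clock: 7.1
position: [0.576, 0.0072, 0.1147]
ee_rot: [-2.368, -2.059, 0.004]
force: [-0.0, 0.4, -0.4]
width: 0.653
```

```bash
cat > tongs.py <<'E'
from h import *
pose();im,P=grab("wrist");np.savez("w5.npz",P=P,im=im)
c,s=np.cos(np.radians(-8)),np.sin(np.radians(-8));e=np.array([c,s]);f=np.array([-s,c]);o=np.array([.5761,.0056])
Q=np.stack([(P[...,:2]-o)@e,(P[...,:2]-o)@f],-1)
k=(P[...,2]>.07)&(P[...,2]<.084)&(abs(Q[...,0])<.04)&(abs(Q[...,1])<.115)
for w in(.03,.045,.06,.075,.09):
    m=k&(abs(Q[...,1]-w)<.004)
    if m.sum()<4: continue
    print(w,"u",Q[m][:,0].min().round(4),Q[m][:,0].max().round(4),"zL",np.median(P[m&(Q[...,0]<-.006)][:,2]).round(4),"zR",np.median(P[m&(Q[...,0]>.004)][:,2]).round(4))
print("wmax",Q[k][:,1].max(),"wmin",Q[k][:,1].min())
E
python3 tongs.py
```

```text
t 7.1 pos [576.    7.2 114.7] yaw_y -7.97 zt [-0.004  0.001 -1.   ] w 59.9 F [-0.   0.4 -0.4] q [-0.41  0.59  0.45  1.9  -0.37  0.73  0.11]
0.03 u -0.016 0.0139 zL 0.0758 zR 0.0758
0.045 u -0.026 0.026 zL 0.0731 zR 0.0743
0.06 u -0.0159 0.0141 zL 0.0759 zR 0.076
0.075 u -0.0158 0.0142 zL 0.0758 zR 0.0758
0.09 u -0.0131 0.0117 zL 0.0758 zR 0.0758
wmax 0.10091363805253689 wmin -0.03170028937654772
```

{"op": "carry_out", "data": {
  "plan": [
    [0,0,4,0,9.1],
    [0,0,8,0,9.1],
    [-1,-3,12,0,9.1],
    [-2,-7.5,15,-0.05,9.1],
    [-3,-12,15,-0.1,9.1],
    [-4.5,-17,15,-0.15,9.1],
    [-6,-22,15,-0.17,9.1],
    [-7,-27,15,-0.17,9.1],
    [-8,-32,15,-0.17,9.1],
    [-9,-37,15,-0.17,9.1],
    [-9.9,-40.5,15,-0.17,9.1],
    [-9.9,-40.5,15,-0.17,9.1],
    [-9.9,-40.5,15,-0.17,9.1]
  ]
}}

```text
clock: 8.45
position: [0.476, -0.399, 0.2645]
ee_rot: [-2.536, -1.847, 0.004]
force: [1.4, 0.5, 0.3]
width: 0.991
```

```bash
python3 - <<'E'
from h import *
pose();im,P=grab("wrist","w6");np.savez("w6.npz",P=P,im=im)
hsv=cv2.cvtColor(im,cv2.COLOR_RGB2HSV);H,S,V=[hsv[...,i].astype(int) for i in range(3)];z=P[...,2]
reg=(abs(P[...,0]-.505)<.15)&(abs(P[...,1]+.315)<.15)
for nm,m in(("yellow top",reg&(H>18)&(H<35)&(S>120)&(z>.042)&(z<.055)),("all",reg&(z>.02)&(z<.055))):
    q=P[m];r=cv2.minAreaRect(q[:,:2].astype(np.float32));print(nm,len(q),np.round(r[0],4),np.round(r[1],3),round(r[2],1),np.median(q[:,2]).round(4),cv2.boxPoints(r).round(4).tolist())
E
```

```text
t 8.45 pos [ 476.  -399.   264.5] yaw_y -17.88 zt [-0.005  0.002 -1.   ] w 91.0 F [1.4 0.5 0.3] q [ 0.19  0.5   0.64  1.65 -0.33  1.1   0.6 ]
yellow top 11772 [ 0.5035 -0.3144] [0.171 0.056] 72.0 0.0484 [[0.4505000114440918, -0.3869999945163727], [0.5037999749183655, -0.4043000042438507], [0.5565999746322632, -0.24169999361038208], [0.5031999945640564, -0.22439999878406525]]
all 12644 [ 0.5049 -0.318 ] [0.161 0.359] 27.9 0.0483 [[0.3499000072479248, -0.19699999690055847], [0.5180000066757202, -0.5142999887466431], [0.6599000096321106, -0.4390999972820282], [0.4918000102043152, -0.121799997985363]]
```

View pics/w6.png

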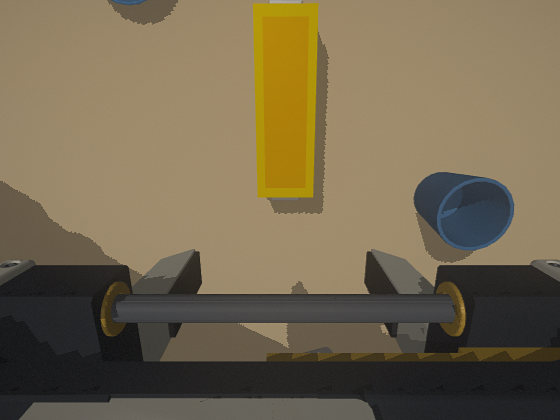

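{"op": "carry_out", "data": {
  "plan": [
    [1.3,4.2,0,0,9.1],
    [2.75,8.45,0,0,9.1],
    [2.75,8.45,-5,0,9.1],
    [2.75,8.45,-10,0,9.1],
    [2.75,8.45,-14,0,9.1],
    [2.75,8.45,-17,0,9.1],
    [2.75,8.45,-19,0,9.1],
    [2.75,8.45,-19,0,7],
    [2.75,8.45,-19,0,6],
    [2.75,8.45,-19,0,5.2],
    [2.75,8.45,-19,0,5.2],
    [2.75,8.45,-19,0,5.2],
    [2.75,8.45,-19,0,5.2]
  ],
  "squeeze": 15
}}

```text
clock: 9.8
position: [0.5051, -0.313, 0.0755]
ee_rot: [-2.534, -1.851, 0.001]
force: [-0.8, 1.7, 7.1]
width: 0.608
```

```bash
python3 -c "
from h import *
pose()"
```

```text
t 9.8 pos [ 505.1 -313.    75.5] yaw_y -17.72 zt [-0.003  0.002 -1.   ] w 55.8 F [-0.8  1.7  7.1] q [ 0.13  0.69  0.49  1.88 -0.48  0.7   0.6 ]
```

{"op": "carry_out", "data": {
  "plan": [
    [0,0,3,0,5.2],
    [0,0,7,0,5.2],
    [0,0,11.5,0,5.2],
    [0,0,16,0,5.2],
    [0,3,19,0,5.2],
    [0,7,20.5,0.05,5.2],
    [0,11,20.5,0.1,5.2],
    [0,15.5,20.5,0.15,5.2],
    [0,20,20.5,0.2,5.2],
    [-0.5,24.5,20.5,0.25,5.2],
    [-1,29,20.5,0.3,5.2],
    [-1.5,33.5,20.5,0.35,5.2],
    [-2,38,20.5,0.4,5.2],
    [-2.5,42.5,20.5,0.443,5.2],
    [-3,47,20.5,0.443,5.2],
    [-3.5,51.5,20.5,0.443,5.2],
    [-4,56,20.5,0.443,5.2],
    [-4.4,60,20.5,0.443,5.2],
    [-4.4,62,20.5,0.443,5.2],
    [-4.4,62,20.5,0.443,5.2]
  ]
}}

```text
clock: 11.8
position: [0.4601, 0.3103, 0.2801]
ee_rot: [-2.06, -2.367, 0.002]
force: [0.4, -0.1, -1.6]
width: 0.611
```

```bash
python3 - <<'E'
from h import *
pose();im,P=grab("wrist");np.savez("w7.npz",P=P,im=im)
hsv=cv2.cvtColor(im,cv2.COLOR_RGB2HSV);H,S,V=[hsv[...,i].astype(int) for i in range(3)];z=P[...,2]
s=arm.observe();o=np.array(s["position"]);e=np.array([.9911,.1331]);f=np.array([-.1331,.9911])
Y=(H>18)&(H<35)&(S>120)&(z>.15)&(abs(P[...,0]-o[0])<.12)
Q=np.stack([(P[...,:2]-o[:2])@e,(P[...,:2]-o[:2])@f,z-o[2]],-1)
for w in(.03,.05,.07):
    m=Y&(abs(Q[...,1]-w)<.003)
    q=Q[m]; print(w,len(q),len(q) and (np.percentile(q[:,0],[1,99]).round(4),np.polyfit(q[:,0],q[:,2],1).round(4)))
print("wmax",Q[Y][:,1].max())
E
```

```text
t 11.8 pos [460.1 310.3 280.1] yaw_y 7.93 zt [-0.004  0.002 -1.   ] w 56.1 F [ 0.4 -0.1 -1.6] q [-0.96  0.34  0.36  1.78 -0.14  1.05 -0.41]
0.03 2420 (array([-0.0306,  0.0535]), array([ 0.3016, -0.0152]))
0.05 2083 (array([-0.0282,  0.0265]), array([ 0.0009, -0.0271]))
0.07 2384 (array([-0.0282,  0.0266]), array([-0.0027, -0.0271]))
wmax 0.08564850047036526
```

{"op": "carry_out", "data": {
  "plan": [
    [0.15,-0.3,-3,0,5.2],
    [0.15,-0.3,-6,0,5.2],
    [0.15,-0.3,-8,0,5.2],
    [0.15,-0.3,-9,0,5.2],
    [0.15,-0.3,-9.4,0,5.2],
    [0.15,-0.3,-9.4,0,5.2]
  ]
}}

```text
clock: 12.45
position: [0.4627, 0.3041, 0.1865]
ee_rot: [-2.065, -2.364, 0.003]
force: [0.4, 0.6, -2.1]
width: 0.609
```

{"op": "carry_out", "data": {
  "plan": [
    [0,0,-0.2,0,5.2],
    [0,0,-0.4,0,5.2],
    [0,0,-0.4,0,5.2]
  ]
}}

```text
clock: 12.75
position: [0.4629, 0.3042, 0.183]
ee_rot: [-2.065, -2.364, 0.002]
force: [-0.1, 0.1, -0.4]
width: 0.609
```

{"op": "carry_out", "data": {
  "plan": [
    [0,0,-0.2,0,5.5],
    [0,0,-0.25,0,5.6],
    [-0.1,0,-0.4,0,5.8],
    [-0.15,-0.02,-0.5,0,5.9],
    [-0.2,-0.03,-0.6,0,6.0],
    [-0.25,-0.03,-0.7,0,6.1],
    [-0.3,-0.04,-0.8,0,6.2],
    [-0.35,-0.05,-0.9,0,6.3],
    [-0.4,-0.05,-1.0,0,6.4],
    [-0.4,-0.05,-1.0,0,6.4],
    [-0.4,-0.05,-1.0,0,6.4]
  ],
  "squeeze": 3
}}

```text
clock: 13.85
position: [0.4591, 0.3038, 0.173]
ee_rot: [-2.066, -2.364, 0.001]
force: [-1.1, -0.4, -1.1]
width: 0.7
```

```bash
cat > bento.py <<'E'
from h import *
import sys
pose();im,P=grab("wrist",sys.argv[1]);np.savez("w8.npz",P=P,im=im)
hsv=cv2.cvtColor(im,cv2.COLOR_RGB2HSV);H,S,V=[hsv[...,i].astype(int) for i in range(3)];z=P[...,2]
e=np.array([.9911,.1331]);f=np.array([-.1331,.9911]);o=np.array([.4337,.3038])
Q=np.stack([(P[...,:2]-o)@e,(P[...,:2]-o)@f,z-.075],-1)
a=np.radians(30);X=Q[...,0]*np.cos(a)+Q[...,2]*np.sin(a);Z=-Q[...,0]*np.sin(a)+Q[...,2]*np.cos(a)
Y=(H>18)&(H<35)&(S>120)&(Q[...,2]>.01)&(abs(Q[...,0])<.1)&(abs(Q[...,1])<.1)
for w in(.04,.06,.075):
    m=Y&(abs(Q[...,1]-w)<.003)
    if m.sum()<9: continue
    print(w,m.sum(),"uz of extremes:",[ (1000*Q[m][i][[0,2]]).round(1).tolist() for i in(Q[m][:,0].argmin(),Q[m][:,0].argmax(),Q[m][:,2].argmax())],"slopeX",np.percentile(X[m],[2,98]).round(4),"Z",np.percentile(Z[m],[10,50,90]).round(4))
print("w max",Q[Y][:,1].max().round(4))
E
python3 bento.py w8
```

```text
t 13.85 pos [459.1 303.8 173. ] yaw_y 7.71 zt [-0.002  0.001 -1.   ] w 64.2 F [-1.1 -0.4 -1.1] q [-0.92  0.46  0.33  1.91 -0.2   0.8  -0.35]
0.04 2104 uz of extremes: [[-7.7, 67.6], [48.0, 78.7], [46.4, 80.9]] slopeX [0.0296 0.0803] Z [0.0468 0.0543 0.0618]
0.06 2431 uz of extremes: [[-7.4, 68.7], [48.0, 78.7], [47.1, 81.5]] slopeX [0.0299 0.0804] Z [0.0469 0.0544 0.0618]
0.075 2674 uz of extremes: [[-7.4, 68.3], [48.2, 78.1], [45.8, 81.5]] slopeX [0.0298 0.0805] Z [0.0469 0.0539 0.0616]
w max 0.0795
```

View pics/w8.png

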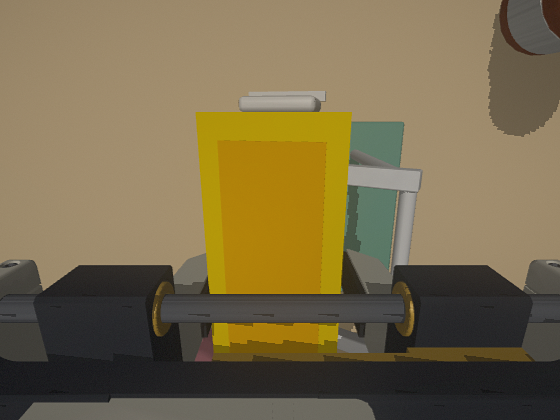

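{"op": "carry_out", "data": {
  "plan": [
    [-0.05,0,-0.1,0,6.5],
    [-0.1,-0.01,-0.2,0,6.6],
    [-0.15,-0.02,-0.3,0,6.7],
    [-0.2,-0.02,-0.4,0,6.8],
    [-0.25,-0.03,-0.5,0,6.9],
    [-0.3,-0.04,-0.6,0,7.0],
    [-0.35,-0.05,-0.7,0,7.1],
    [-0.4,-0.05,-0.8,0,7.2],
    [-0.4,-0.05,-0.8,0,7.25],
    [-0.4,-0.05,-0.8,0,7.25]
  ]
}}

```text
clock: 14.9
position: [0.455, 0.3032, 0.165]
ee_rot: [-2.065, -2.364, 0.002]
force: [-1.2, -0.2, -0.3]
width: 0.789
```

```bash
python3 bento.py w9
```

```text
t 14.9 pos [455.  303.2 165. ] yaw_y 7.71 zt [-0.003  0.001 -1.   ] w 72.4 F [-1.2 -0.2 -0.3] q [-0.92  0.46  0.32  1.93 -0.21  0.78 -0.35]
0.04 2169 uz of extremes: [[-16.0, 45.5], [56.1, 33.4], [32.4, 75.5]] slopeX [0.0118 0.0658] Z [0.0261 0.0483 0.0491]
0.06 2495 uz of extremes: [[-15.9, 46.0], [56.2, 33.4], [32.1, 75.8]] slopeX [0.0117 0.066 ] Z [0.0257 0.0483 0.0492]
0.075 2732 uz of extremes: [[-15.8, 46.0], [56.4, 32.9], [32.7, 76.3]] slopeX [0.0119 0.066 ] Z [0.0258 0.0479 0.0488]
w max 0.0797
```

{"op": "carry_out", "data": {
  "plan": [
    [0,0,0,0,7.35],
    [-0.2,-0.03,-0.1,0,7.4],
    [-0.4,-0.05,-0.2,0,7.4],
    [-0.6,-0.08,-0.3,0,7.4],
    [-0.75,-0.1,-0.4,0,7.4],
    [-0.85,-0.11,-0.4,0,7.4],
    [-0.85,-0.11,-0.4,0,7.4]
  ]
}}

```text
clock: 15.65
position: [0.4464, 0.3022, 0.161]
ee_rot: [-2.065, -2.364, 0.002]
force: [0.5, -0.2, 0.5]
width: 0.809
```

```bash
python3 bento.py w10
```

```text
t 15.65 pos [446.4 302.2 161. ] yaw_y 7.72 zt [-0.002  0.001 -1.   ] w 74.3 F [ 0.5 -0.2  0.5] q [-0.93  0.46  0.32  1.95 -0.21  0.77 -0.35]
0.04 2134 uz of extremes: [[-23.8, 41.6], [48.2, 29.1], [24.3, 70.8]] slopeX [0.0026 0.0566] Z [0.0257 0.0482 0.0491]
0.06 2458 uz of extremes: [[-23.6, 41.6], [48.5, 28.2], [24.6, 71.2]] slopeX [0.0026 0.0567] Z [0.0259 0.0483 0.0491]
0.075 2759 uz of extremes: [[-23.6, 41.6], [48.3, 29.1], [24.4, 71.7]] slopeX [0.0026 0.0567] Z [0.026  0.0479 0.0487]
w max 0.0804
```

{"op": "carry_out", "data": {
  "plan": [
    [-0.1,0,0,0,7.4],
    [-0.2,-0.02,0,0,7.4],
    [-0.3,-0.04,0,0,7.4],
    [-0.3,-0.04,0,0,7.4],
    [-0.3,-0.04,0,0,7.4],
    [-0.3,-0.04,0,0,7.4]
  ]
}}

```text
clock: 16.3
position: [0.445, 0.3021, 0.1617]
ee_rot: [-2.067, -2.365, -0.003]
force: [5.1, 0.2, -0.1]
width: 0.802
```

```bash
python3 bento.py w11
```

```text
t 16.3 pos [445.  302.1 161.7] yaw_y 7.69 zt [ 0.001  0.002 -1.   ] w 73.7 F [ 5.1  0.2 -0.1] q [-0.93  0.45  0.32  1.96 -0.21  0.76 -0.36]
0.04 2122 uz of extremes: [[-24.8, 40.2], [47.5, 29.8], [23.6, 71.2]] slopeX [0.0013 0.0561] Z [0.0257 0.0487 0.0495]
0.06 2420 uz of extremes: [[-24.7, 40.8], [47.7, 29.1], [23.3, 71.4]] slopeX [0.0013 0.056 ] Z [0.0256 0.0487 0.0496]
0.075 2702 uz of extremes: [[-24.7, 41.0], [47.8, 28.5], [23.2, 71.3]] slopeX [0.0014 0.056 ] Z [0.0268 0.0483 0.0492]
w max 0.0802
```

{"op": "carry_out", "data": {
  "plan": [
    [0.2,0.03,0,0,7.6],
    [0.2,0.03,0,0,8.0],
    [0.2,0.03,0,0,8.4],
    [0.2,0.03,0,0,8.4],
    [0.2,0.03,1,0,8.4],
    [0.2,0.03,3,0,8.4],
    [0.2,0.03,6,0,8.4],
    [0.2,0.03,10,0,8.4],
    [0.2,0.03,14,0,8.4],
    [0.2,0.03,14,0,8.4],
    [0.2,0.03,14,0,8.4]
  ]
}}

```text
clock: 17.45
position: [0.4471, 0.3026, 0.303]
ee_rot: [-2.067, -2.365, -0.007]
force: [-0.2, 0.2, -0.6]
width: 0.912
```

```bash
python3 bento.py w12; python3 - <<'E'
from h import *
im,P=grab("top");a=np.load("top0.npz");
im2,_=grab("scene")
cv2.imwrite("pics/end.png",np.hstack([im[100:300,90:450],cv2.resize(im2[90:370,170:470],(214,200))])[...,::-1])
# tongs via scene depth
im2,P2=grab("scene")
c,s=np.cos(np.radians(-8)),np.sin(np.radians(-8));o=np.array([.5791,.0066])
Q=np.stack([(P2[...,:2]-o)@[c,s],(P2[...,:2]-o)@[-s,c]],-1);k=(P2[...,2]>.07)&(P2[...,2]<.085)&(abs(Q[...,0])<.03)&(abs(Q[...,1])<.13)
print("tongs w",Q[k].min(0),Q[k].max(0),np.percentile(P2[k][:,2],[10,50,90]))
E
```

```text
t 17.45 pos [447.1 302.6 303. ] yaw_y 7.7 zt [ 0.002  0.004 -1.   ] w 83.7 F [-0.2  0.2 -0.6] q [-0.99  0.29  0.38  1.79 -0.12  1.08 -0.43]
0.04 566 uz of extremes: [[-24.2, 41.1], [46.9, 29.7], [24.0, 70.7]] slopeX [0.0017 0.0563] Z [0.0205 0.0482 0.0492]
0.06 603 uz of extremes: [[-24.2, 41.3], [47.2, 29.7], [23.0, 70.1]] slopeX [0.0016 0.0563] Z [0.0202 0.0482 0.0492]
0.075 641 uz of extremes: [[-23.7, 41.4], [47.7, 28.8], [23.6, 70.3]] slopeX [0.0019 0.0562] Z [0.0176 0.0478 0.0487]
w max 0.0797
tongs w [-0.0261819  -0.09910779] [0.02550993 0.10054875] [0.07143558 0.0744404  0.07695276]
```

View pics/end.png

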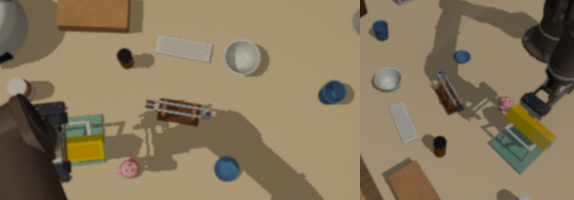

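The end view shows the tongs in the rest (crop pixel about 180,110) and the bento across the stand's rails (85,148). The bystanders have not moved and the gripper is clear, so I am handing the job in.

```bash
python3 -c "
from cell import arm
print(arm.sign_off())"
```

```text
the job is handed in; nothing more can be done
None
```

The tongs are lying in both notches of the rest, and the bento is mouth down across the rails against the red stops. I handed the job in at about 17.6 s of the 51 s; no verdict was reported.

**Tongs:** I gripped them at their 30° tilt and pressed them level in the notches before letting go. The wrist view then showed their tops at 76 mm on both sides (76 mm expected). They were about 1 mm off centre across the notches and about 1 mm off along them. A scene-camera check just before hand-in was coarser (tops at about 74 mm) and still had them in the notches.

**Bento:** The moves allow no tool tilt, so I did not lower it already tilted.
- I set its uphill edge on the rails and opened the fingers slowly until it lay flat between them.
- I then slid it down to the stops and pressed it there with about 5 N for 0.3 s before letting go.
- After release its centre was about 29 mm uphill of the stops, 24 mm above the rails and 5 mm off the middle. Its tilt was within about 0.04 rad of the slope.

**Disagreements and limits:** The top camera read about 6 mm off in y against the wrist and scene cameras, so I worked from the wrist view. I could not read the held-by-fingers condition directly, only the 5 N wrist force. The last pictures showed the bystanders in place and the gripper clear, judged by eye only.

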